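# Pack the installation kit and pin its lid back on

## Robot

A 6-joint arm with a two-finger parallel gripper is mounted at the origin on a cart in front of the work surface, level with it; the furniture and walls round the work are solid. World frame = base frame: x ahead of the robot, y to its left, z up, the work surface at z = 0. Lengths are in m, angles in rad, forces in N, time in s.
With the tool pointing down it reaches from about 0.375 to 0.9 m from the base axis. Payload 3.1 kg.
Tool frame: the origin (TCP) lies between the finger pads; the fingertips stand 19 mm ahead of it and the grasp point (between the pads) is the TCP; z points along the fingers, y is the direction in which the jaws open and shut (so a half turn about z gives the same grasp; the last joint's range is limited). The gripper opens to 85 mm and grips with 20 to 120 N. Pads are 22 mm wide; open, the fingers measure 114 mm over their backs; the gripper's body (76 mm by 85 mm) begins 54 mm behind the grasp point. The pads swing forward as they close: fully open they stand 13 mm farther back than shut.
Start: joints at [-1.48, 0.527, 1.433, -0, 1.181, -0.178], TCP at [0.166, -0.603, 0.25] pointing down, gripper open.
Joint ranges: [-3.08, 3.08], [-0.75, 2.2], [0.22, 2.44], [-1.43, 4.57], [0, 2.65], [-2.85, 2.85]. Speed limits (rad/s): [2.79, 2.79, 3.14, 3.14, 3.14, 3.14].

## Interface

Orientations are given as a unit quaternion [x, y, z, w].
In Python, from station import manip, optics, job gives the robot as it stands.
- The arm moves only by the shell command python3 -m inch 'ROWS' [OPENING] [FORCE]. ROWS is JSON, one flat list of numbers, 4 for each row, row after row: the shift along the world's x, y, z in cm, then the turn about the world's z in rad. A call has 1 to 20 rows; each row shifts and turns the commanded pose from where the row before left it; what a row does not reach is not made up. A row lasts 1/8 s, in which the tool goes at most 62.5 mm and 10.7 degrees, less where a joint would pass 70% of its speed; a pose out of reach is approached as far as the arm can. A call with a gripper value outside its range is refused whole. OPENING is the opening in per cent of the stroke, from 0 (shut) to 100 (fully open), set as the call begins (- or left out, the last holds). The fingers move at their own pace and stop on an object; FORCE is the grip in N (left out, the last holds). Time passes only in rows, so rows that do not move let the fingers close. It gives the time, the measured TCP pose, the force and the opening at its end, in the units of the state.
- manip.sense(): the state, without advancing time (a new reading comes with each control period).
- optics.snapshot(name): name is "scene" or "side" or "wrist"; returns (picture, depth): 384x512x3 uint8, red, green, blue; 384x512 float32, m along the optical axis (not along the pixel's ray), 0 where there is no reading.
- optics.camera_model(name): a dict with "mtx" (3x3 intrinsics, pixels), "camera_from_world" (4x4, takes a point from world to camera coordinates); the wrist camera has in their place "tool_from_camera" (4x4, takes a point from camera to tool coordinates, whose origin is the TCP and whose axes are the flange's). Camera axes: x right, y up, looking along -z (the intrinsics and any distortion apply to the point x, -y, -z); pixel columns grow to the right and rows downward; lengths in m; the calibration is good to about 2 mm. A picture is of the moment at which its call begins: read the wrist's pose just before it. camera_model takes no time and is no camera call.
- job.sign_off(): hands the job in, once; it reports no verdict.
The state is a dict: "t": time; "q": joint angles; "qd": joint speeds; "tau": joint torques, N m; "tcp_pos": TCP position; "tool_rot": TCP orientation; "force": force on the tool from outside, world axes, zero at the start; "ft_torque": the same for the moment, N m; "finger_gap": opening from 0.0 (shut) to 1.0 (fully open).
Only numpy, scipy, OpenCV 4.12 (cv2) and the standard library are available. Lean on these libraries where they do the work, as an engineer would, in place of code of your own. Each camera call takes 0.05 s, during which the arm holds its last target.

## Task

Pack the installation kit: lay the torque driver, the card box of screws and the roll of black tape flat in the open metal case, side by side so that nothing stands above the rim. Then set the loose lid on the case with its hinge knuckles between those of the case, and slide the hinge pin through all of them until its tab is fully home. Set things down rather than dropping them, and leave the pump bottle and the solder reel where they are.

Things in the scene. Friction and masses are not known exactly. Their poses are not given: they have to be found in the camera images.
- case: Open grey sheet-metal case with a black rubber floor, loose, 2.5 kg. Origin: centre of its underside on the bench. Outer 208 mm along its x, 170 along y; walls 4; inside 200 x 162; inner floor 9 mm, rim 57 mm above the origin. Its hinge side is +x, away from the robot. A bail handle folded against the -x side sticks out 10 mm.
- case_rim (a point): Centre of the case's mouth in the plane of the rim, 57 mm above the case's origin; axes as the case.
- hinge_mid (a point): Middle of the case's hinge line, 117 mm along the case's +x from its origin and 57 mm up; axes as the case, the line runs along y. Three fixed steel knuckles lie on it: tubes of 20 mm outside and 14 mm bore at y = -85..-63, -11..11 and 63..85 mm (the outer ones end flush with the case's sides).
- lid: Loose grey sheet-metal lid, 208 (x) x 170 (y) mm, 0.3 kg, right way up on the bench; origin 42.5 mm below lid_grip. Its +x edge is the hinge edge with two knuckles (tubes as on the case, at y = -58..-16 and 16..58 mm, axis 117 mm along +x, 10 mm above the origin). With equal headings they drop between those of the case, 5 mm free at each side.
- lid_grip (a point): Middle of the lid's black handle bar, 42.5 mm above the bench at the start and 32.5 mm above the rim when seated; axes as the lid. The bar is 108 mm along y, 14 wide along x, 13 tall; the lid's top lies 28 mm below this point, the bar's two posts stand at y = +-46 mm.
- lid_under (a point): Middle of the underside of the lid's sheet, 32.5 mm below lid_grip; meets case_rim when seated; axes as the lid. Four tapered posts, 10 mm long, under its corners centre the lid in the case's mouth (1.5 mm play, they catch up to 3 mm off).
- pin: Loose hinge pin lying on the bench, 199 mm overall, 0.11 kg: steel rod of 10 mm diameter, 165 mm long, its last 15 mm tapered to a 3 mm tip; a dark flat tab at the other end. Origin: middle of its length, on its underside. The rod runs along -y from the tab, tip 99.5 mm from the origin; its axis is level, 5 mm above the bench.
- pin_tab (a point): Middle of the pin's flat tab: 24 mm wide along x, 34 long along y, 10 thick; on the rod's axis; axes as the pin. The tip is 182 mm away along -y. Fully home, the tab butts against an outer knuckle of the case and this point is 102 mm from hinge_mid along the hinge line (the rod has 2 mm of play all round in the bores).
- pin_mid (a point): Middle of the pin's rod on its axis, 99.5 mm from pin_tab towards the tip; axes as the pin.
- driver: Torque screwdriver, 162 mm long, 33 tall, 0.21 kg; origin on its underside at mid length; its thin blade points to its -y, its round metal barrel to +y.
- driver_grip (a point): Middle of the driver's barrel, half-way up, 25 mm along +y from the origin; axes as the driver. The barrel is 32 mm wide and reaches 56 mm either way along y, with a 38 mm wide black collar 20 to 32 mm towards -y.
- driver_tip (a point): End of the driver's blade, 104 mm from driver_grip along the driver's -y, at the same height.
- screw_box: Closed card box of screws, 55 (x) x 85 (y) x 35 mm, 0.07 kg; origin at the centre of its underside.
- screw_box_mid (a point): Centre of the box of screws, 17.5 mm up; axes as the box.
- tape: Roll of black tape lying flat, 62 mm in diameter, 20 tall, 0.07 kg; origin at the centre of its underside.
- tape_mid (a point): Centre of the roll of tape, on the axis of its hole, half-way up.
- wash_bottle: Pump bottle, 65 mm across, 139 tall, standing beyond the case; leave alone. Origin: centre of its underside.
- solder_spool: Reel of solder wire, 64 mm across, 40 tall, standing beyond the pin; leave alone. Origin: centre of its underside.
There are look-alikes about, which are no part of the job. There is more than one size of the tape; the one meant has the size given above.

How it is judged:
By the outcome, as a careful person would: the job done as asked, in the order asked, and still so for the second after the job is handed in, with the robot touching nothing.
It also fails if it takes over 72 s, if anything falls off the work surface, if the arm or the gripper's body presses on something with over 40 N, if the wrist force passes 120 N, or if a joint passes its speed limit or range.

## Working session

There is one attempt and no reset: what is moved stays moved. The work goes in short steps, Python scripts to look and compute and a shell command to move; the robot and the scene stay as the last step left them, time stands still between calls to the robot, and variables do not carry over. Pictures are saved under pics/ and viewed, and the job is handed in when it is done.

```bash
ls; mkdir -p pics; cat > h.py <<'E'
import numpy as np, cv2
from station import manip, optics, job
from scipy.spatial.transform import Rotation as R
def snap(n,f=None):
    s=manip.sense(); im,d=optics.snapshot(n); m=optics.camera_model(n)
    if n=='wrist':
        T=np.eye(4);T[:3,:3]=R.from_quat(s['tool_rot']).as_matrix();T[:3,3]=s['tcp_pos']
        W=T@np.array(m['tool_from_camera'])
    else: W=np.linalg.inv(np.array(m['camera_from_world']))
    np.savez(f'pics/{f or n}.npz',im=im,d=d,W=W,K=np.array(m['mtx']))
    cv2.imwrite(f'pics/{f or n}.png',im[:,:,::-1])
    return im,d
def load(f):
    z=np.load(f'pics/{f}.npz');return z['im'],z['d'],z['W'],z['K']
def cloud(f):
    im,d,W,K=load(f);v,u=np.mgrid[0:d.shape[0],0:d.shape[1]]
    P=np.stack([(u-K[0,2])/K[0,0]*d,-(v-K[1,2])/K[1,1]*d,-d],-1)
    X=P@W[:3,:3].T+W[:3,3]; X[d==0]=np.nan; return X
def onz(f,u,v,z):
    im,d,W,K=load(f);r=W[:3,:3]@np.array([(u-K[0,2])/K[0,0],-(v-K[1,2])/K[1,1],-1]);o=W[:3,3]
    return o+r*(z-o[2])/r[2]
def crop(f,x0,x1,y0,y1,k,out):
    im=load(f)[0][y0:y1,x0:x1,::-1];cv2.imwrite(f'pics/{out}.png',cv2.resize(im,None,fx=k,fy=k,interpolation=cv2.INTER_CUBIC))
def top(f,zmin,zmax,out,x0=.2,x1=1.0,y0=-.7,y1=.7,s=600):
    # orthographic top view
    X=cloud(f);im=load(f)[0];H=int((x1-x0)*s);Wd=int((y1-y0)*s);o=np.zeros((H,Wd,3),np.uint8)
    m=(X[...,2]>zmin)&(X[...,2]<zmax);p=X[m];c=im[m]
    r=((x1-p[:,0])*s).astype(int);q=((y1-p[:,1])*s).astype(int);k=(r>=0)&(r<H)&(q>=0)&(q<Wd)
    o[r[k],q[k]]=c[k][:,::-1];cv2.imwrite(f'pics/{out}.png',o)
E
python3 - <<'E'
from h import *
print(manip.sense())
for n in ['scene','side','wrist']:
    snap(n); print(n,load(n)[2].round(3).tolist(),load(n)[3].tolist(),{k for k in optics.camera_model(n)})
E
```

```text
pics
{'t': 0.0, 'q': array([-1.48049221e+00,  5.28454135e-01,  1.43394257e+00,  1.78590331e-05,
        1.18139847e+00, -1.78499254e-01]), 'qd': array([ 0.00030345, -0.00070776, -0.00149663, -0.00127607,  0.00037386,
        0.00087104]), 'tau': array([-7.05730326e-04, -4.42352951e+01, -1.78026402e+01, -4.13470389e-04,
        8.44409340e-03, -5.21515886e-06]), 'tcp_pos': array([ 0.16595589, -0.60184326,  0.24932817]), 'tool_rot': array([ 9.90981535e-01,  1.33993969e-01,  5.67963436e-05, -1.09982377e-03]), 'force': array([0.19996543, 0.37630488, 0.20349201]), 'ft_torque': array([0.08023244, 0.00252255, 0.00808535]), 'finger_gap': 1.0017680222977277}
scene [[-0.813, 0.299, -0.5, 0.019], [-0.582, -0.398, 0.709, 0.954], [0.013, 0.868, 0.497, 0.637], [0.0, 0.0, 0.0, 1.0]] [[446.7539360224649, 0.0, 251.06264097271097], [0.0, 446.7539360224649, 186.9092536373466], [0.0, 0.0, 1.0]] {'camera_from_world', 'mtx'}
side [[-1.0, 0.011, 0.005, 0.582], [-0.002, -0.538, 0.843, 1.405], [0.012, 0.843, 0.538, 0.887], [0.0, 0.0, 0.0, 1.0]] [[487.9713064894843, 0.0, 258.5426947225592], [0.0, 487.9713064894843, 199.71929561136815], [0.0, 0.0, 1.0]] {'camera_from_world', 'mtx'}
wrist [[0.265, 0.919, 0.292, 0.242], [-0.964, 0.254, 0.077, -0.582], [-0.003, -0.302, 0.953, 0.373], [0.0, 0.0, 0.0, 1.0]] [[310.6656675605084, 0.0, 256.57915160805993], [0.0, 310.6656675605084, 188.19390479940105], [0.0, 0.0, 1.0]] {'tool_from_camera', 'mtx'}
```

View pics/scene.png

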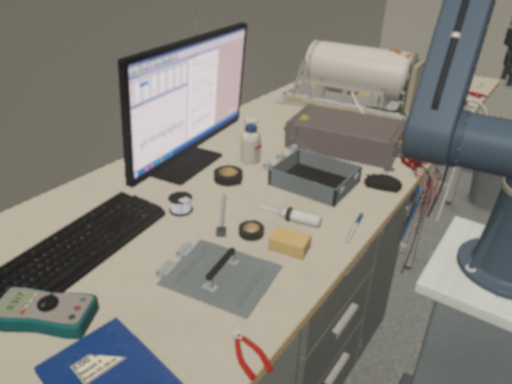

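View pics/side.png

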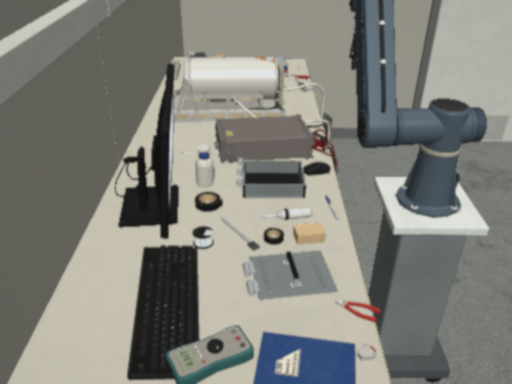

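View pics/wrist.png

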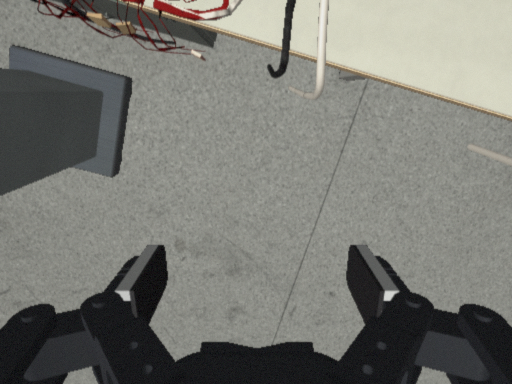

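Both views show case, driver, box, pin, lid and two tape rolls, one near the box and a bigger one by the monitor. Next I measure from the clouds.

```bash
python3 - <<'E'
from h import *
top('scene',-.02,.2,'t1',.3,.95,-.4,.4,900)
top('side',-.02,.2,'t2',.3,.95,-.4,.4,900)
a=cv2.imread('pics/t1.png');b=cv2.imread('pics/t2.png')
o=a.copy(); k=(o.sum(2)==0); o[k]=b[k]
for i in range(1,8): cv2.putText(o,f'{.95-i*.1+.05:.2f}',(0,int((.1*i-.05)*900)),0,.4,(0,0,255)) 
cv2.imwrite('pics/t12.png',o); print(o.shape)
X=cloud('scene');Y=cloud('side')
for n,u,v in [('scene',150,230),('scene',330,200),('scene',200,190)]: print(X[v,u])
for u,v in [(230,215),(360,280),(215,300)]: print(Y[v,u])
E
```

```text
(584, 720, 3)
[ 0.73654837  0.36306237 -0.00259787]
[0.43153225 0.00317893 0.01932237]
[0.76276891 0.14796275 0.00159268]
[6.64845805e-01 1.09425163e-01 2.03131050e-04]
[ 0.29838897  0.40995618 -0.00202198]
[ 6.83601252e-01  4.93446998e-01 -8.00871763e-05]
```

View pics/t12.png

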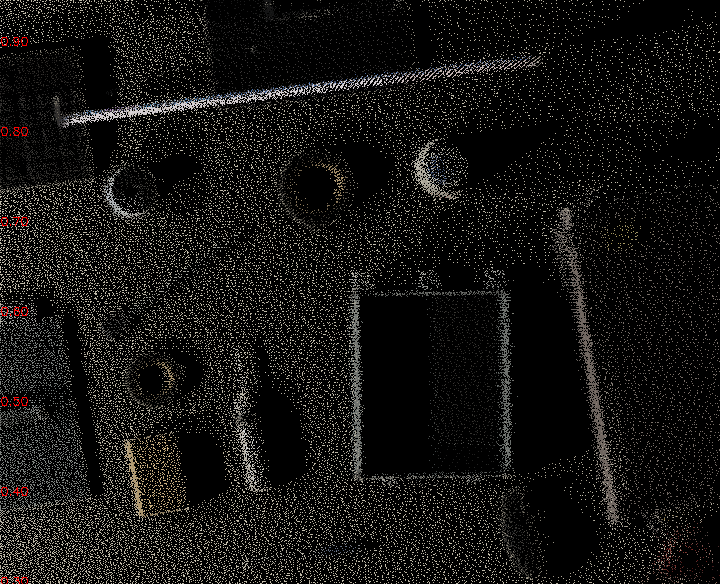

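View pics/t2.png

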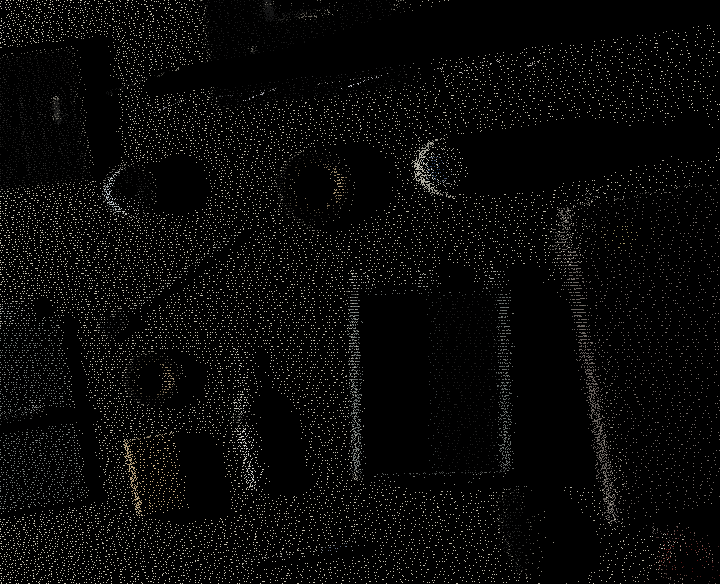

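```bash
python3 - <<'E'
from h import *
X=np.concatenate([cloud('scene').reshape(-1,3),cloud('side').reshape(-1,3)])
X=X[~np.isnan(X[:,0])]
for x in np.arange(.2,.9,.1):
    r=[]
    for y in np.arange(-.8,.6,.1):
        k=(abs(X[:,0]-x)<.05)&(abs(X[:,1]-y)<.05); r.append('%5.2f'%np.percentile(X[k,2],99) if k.sum()>5 else '  -  ')
    print('%.1f'%x,' '.join(r))
E
```

```text
0.2   -    0.34  0.53  0.31 -0.74 -0.74 -0.65  0.62  0.52  0.36   -     -     -     -  
0.3  0.00  0.00  0.02  0.02  0.04  0.05  0.59  0.61  0.51  0.34  0.00  0.00  0.00  0.01
0.4  0.00  0.00  0.02  0.11  0.10  0.10  0.06  0.06  0.06  0.03  0.04  0.03  0.02  0.02
0.5  0.26  0.25   -    0.10  0.10  0.10  0.06  0.01  0.06  0.03  0.04  0.04  0.05  0.02
0.6  0.26  0.25  0.12  0.10  0.10  0.10  0.10  0.07  0.07  0.02  0.02  0.02  0.02  0.02
0.7  0.25  0.25  0.17   -    0.10  0.11  0.10  0.14  0.03  0.03  0.04  0.04  0.02  0.03
0.8  0.25  0.25  0.18  0.01  0.06  0.00  0.01  0.40  0.40  0.40  0.40  0.40  0.03  0.04
```

```bash
python3 -m inch '[3.9,3.3,0.9,-0.045,3.9,3.3,0.9,-0.045,3.9,3.3,0.9,-0.045,3.9,3.3,0.9,-0.045,3.9,3.3,0.9,-0.045,3.9,3.3,0.9,-0.045,1.1,5.8,0,0,1.1,5.8,0,0,1.1,5.8,0,0,1.1,5.8,0,0,1.1,5.8,0,0,1.1,5.8,0,0,1.1,5.8,0,0,1.1,5.8,0,0,1.1,5.8,0,0,0,0,0,0,0,0,0,0]'
python3 - <<'E'
from h import *
snap('wrist','w1')
E
```

```text
t: 2.28
tcp_pos: [0.4986, 0.1174, 0.304]
tool_rot: [1.0, -0.0, -0.001, 0.0]
force: [-0.4, -0.6, -0.3]
finger_gap: 0.997
```

View pics/w1.png

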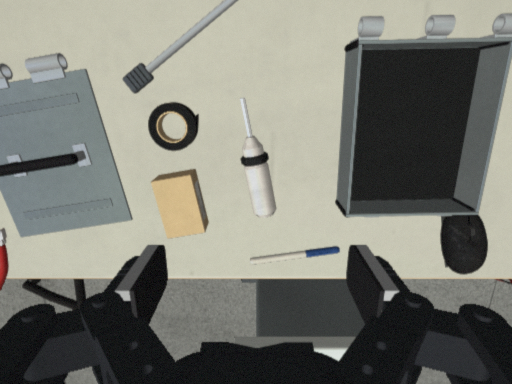

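The near roll (173,126) is about 50 px wide, which matches ~62 mm. Box at (180,203), driver from tip (243,98) to end (264,215), pin tab (138,77), case at right, lid at left.

```bash
python3 - <<'E'
from h import *
crop('w1',110,290,0,250,2.4,'c1'); crop('w1',330,512,0,230,2.6,'c2')
E
```

```text
(no output)
```

View pics/c1.png

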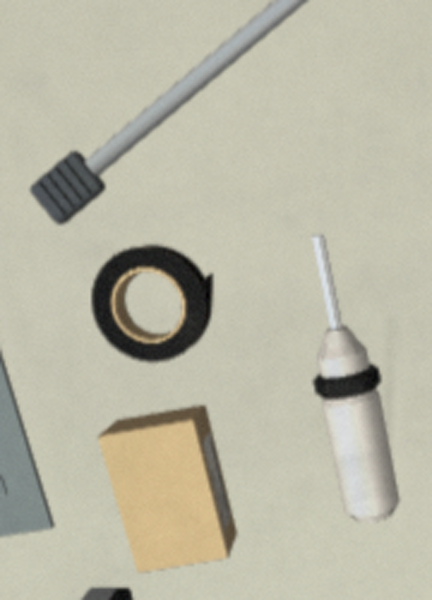

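View pics/c2.png

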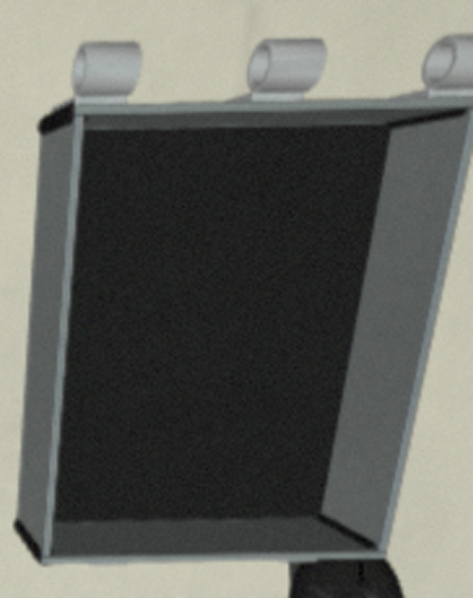

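```bash
python3 - <<'E'
from h import *
X=cloud('w1')
def reg(u0,u1,v0,v1,z0,z1):
    P=X[v0:v1,u0:u1].reshape(-1,3);return P[(P[:,2]>z0)&(P[:,2]<z1)]
def rect(P):
    (c,s,a)=cv2.minAreaRect((P[:,:2]*1000).astype(np.float32));print(len(P),np.round(c,1),np.round(s,1),round(a,1),'z',np.median(P[:,2]).round(4),np.percentile(P[:,2],99).round(4))
print('bench',np.nanmedian(X[100:240,205:235,2]),np.nanmedian(X[225:240,380:420,2]))
print('box');rect(reg(145,215,160,245,.031,.05))
P=reg(140,205,95,155,.014,.03);print('tape');rect(P); print(cv2.minEnclosingCircle((P[:,:2]*1000).astype(np.float32)))
print('driver');rect(reg(230,285,90,225,.010,.05));rect(reg(230,285,90,225,.024,.05))
print('pin');rect(reg(115,240,0,100,.004,.03))
print('case');rect(reg(325,512,36,225,.052,.062))
print('lid');rect(reg(0,140,60,240,.006,.013));print('bar');rect(reg(0,90,140,190,.03,.06))
for z,pts in [(.0165,[(242.5,98.3),(264.5,212)]),(.035,[(110+100/2.4,437/2.4),(110+203/2.4,418/2.4),(110+228/2.4,557/2.4),(110+143/2.4,572/2.4)]),(.057,[(330+76/2.6,103/2.6),(330+45/2.6,560/2.6),(330+383/2.6,552/2.6),(330+472/2.6,97/2.6)]),(.067,[(330+108/2.6,42/2.6)])]:
    for p in pts: print(z,onz('w1',*p,z)[:2].round(4))
E
```

```text
bench 0.0005728304507631732 0.00029663341454055914
box
2436 [425.  223.3] [84.9 55.7] 10.1 z 0.0357 0.0376
tape
1276 [530.5 227.6] [61.2 61.5] 82.8 z 0.0196 0.0214
((530.2415771484375, 225.32431030273438), 33.37725067138672)
driver
2014 [487.5 120.5] [161.7  37.1] 11.6 z 0.0295 0.0346
1571 [462.2 115.4] [109.9  30.3] 11.2 z 0.031 0.0346
pin
1515 [631.8 213.4] [ 24.7 173.1] 36.1 z 0.0098 0.0121
case
3212 [527.3 -79.9] [214.4 173.4] 1.1 z 0.0565 0.0587
lid
695 [485.7 381.4] [193.2 279.7] 80.3 z 0.0112 0.013
bar
920 [486.5 395. ] [ 14.2 103.6] 9.3 z 0.0488 0.051
0.0165 [0.5663 0.1351]
0.0165 [0.4107 0.106 ]
0.035 [0.4607 0.2556]
0.035 [0.4715 0.1983]
0.035 [0.3882 0.1889]
0.035 [0.3786 0.239 ]
0.057 [0.6287 0.0055]
0.057 [4.224e-01 3.000e-04]
0.057 [ 0.4266 -0.1661]
0.057 [ 0.6308 -0.1593]
0.067 [ 0.6494 -0.002 ]
```

Driver grip at (463,115.5), heading ≈0.19; box (425,223), 0.18; tape (530,227); case (527,-80), 0.026. Picking the driver.

```bash
python3 -m inch '[-0.9,-0.05,-5.4,0.04,-0.9,-0.05,-5.4,0.04,-0.9,-0.05,-5.4,0.04,-0.9,-0.05,-5.4,0.04,0,0,-4,0.03,0,0,-2.2,0,0,0,0,0,0,0,0,0]' 75 60
python3 - <<'E'
from h import *
snap('wrist','w2')
E
```

```text
t: 3.32
tcp_pos: [0.4637, 0.1145, 0.027]
tool_rot: [0.996, 0.093, 0.001, 0.0]
force: [-0.3, 0.1, -0.2]
finger_gap: 0.747
```

View pics/w2.png

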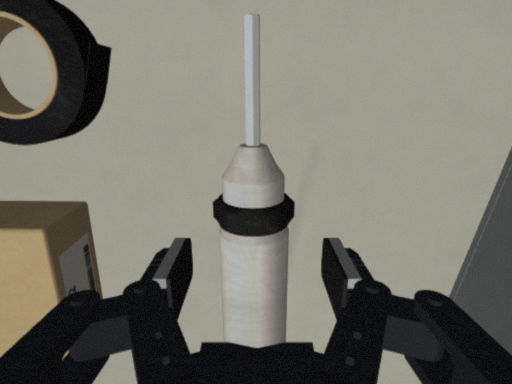

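Driver is centred between the pads (255,290) and aligned. Closing.

```bash
python3 -m inch '[0,0,-0.3,0,0,0,0,0,0,0,0,0,0,0,0,0]' 20 60
```

```text
t: 3.88
tcp_pos: [0.4634, 0.1155, 0.0243]
tool_rot: [0.996, 0.095, 0.001, 0.0]
force: [-1.3, -1.0, 4.8]
finger_gap: 0.36
```

```bash
python3 -m inch '[0,0,3,0,0,0,5,0,0.4,-2.4,2,-0.016,0.8,-4.8,0,-0.033,0.8,-4.8,0,-0.033,0.8,-4.8,0,-0.033,0.8,-4.8,0,-0.033,0.36,-2.2,0,-0.016,0,0,0,0,0,0,0,0]'
python3 - <<'E'
from h import *
snap('wrist','w3');snap('scene','s3')
E
```

```text
t: 5.12
tcp_pos: [0.5014, -0.1209, 0.123]
tool_rot: [1.0, 0.013, -0.001, -0.001]
force: [-0.1, 0.1, -2.5]
finger_gap: 0.359
```

View pics/w3.png

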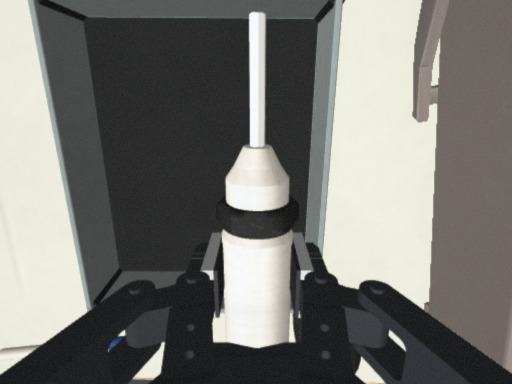

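```bash
python3 - <<'E'
from h import *
for p in [(43,20),(85,280),(339,5),(330,160)]: print(p,onz('w3',*p,.057)[:2].round(4))
X=cloud('w3')
t=np.array([.5014,-.1209,.123])
for p in [(375,290),(320,288),(345,290),(310,270),(420,330),(318,330),(300,250)]: print(p,((X[p[1],p[0]]-t)*1000).round(1))
E
```

```text
(43, 20) [ 0.6132 -0.0013]
(85, 280) [ 0.4481 -0.0007]
(339, 5) [ 0.6245 -0.1625]
(330, 160) [ 0.5393 -0.1659]
(375, 290) [ 15.9 -39.7  35.1]
(320, 288) [ 13.7 -22.2  31.6]
(345, 290) [  9.3 -32.8  26.2]
(310, 270) [ 12.6 -20.9  18.8]
(420, 330) [ 14.1 -47.2  51. ]
(318, 330) [ 19.3 -16.2  57.7]
(300, 250) [ 12.7 -19.    3.4]
```

```bash
python3 -m inch '[0,0,-4,0,0,0,-3,0,0,0,-1.3,0,0,0,-0.5,0,0,0,0,0]'
```

```text
t: 5.85
tcp_pos: [0.503, -0.1224, 0.0357]
tool_rot: [1.0, 0.013, 0.0, 0.0]
force: [-0.2, 0.4, -2.0]
finger_gap: 0.36
```

```bash
python3 -m inch '[0,0,-0.15,0,0,0,-0.1,0,0,0,0,0]'
```

```text
t: 6.22
tcp_pos: [0.503, -0.1227, 0.0333]
tool_rot: [1.0, 0.012, 0.001, 0.0]
force: [0.3, 0.1, -0.6]
finger_gap: 0.357
```

Contact is beginning. Opening slightly and retreating.

```bash
python3 -m inch '[0,0,-0.05,0,0,0,0,0,0,0,0,0]' 46
python3 -m inch '[0,0,1.5,0,0,0,3.5,0,0,0,5,0]'
python3 - <<'E'
from h import *
snap('wrist','w4')
E
```

```text
t: 6.6
tcp_pos: [0.5028, -0.122, 0.0329]
tool_rot: [1.0, 0.012, 0.0, -0.0]
force: [0.3, 5.1, 6.1]
finger_gap: 0.463
t: 6.98
tcp_pos: [0.5018, -0.1228, 0.1329]
tool_rot: [1.0, 0.012, -0.001, -0.0]
force: [1.0, 0.2, 0.3]
finger_gap: 0.459
```

View pics/w4.png

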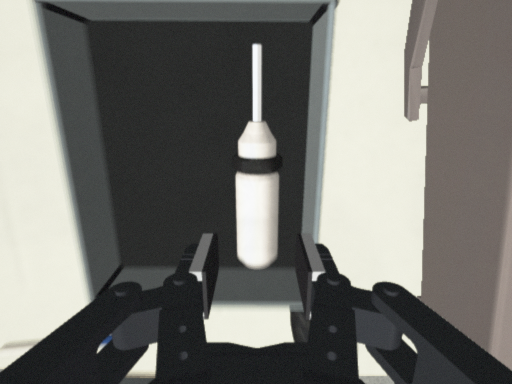

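Driver lies in the case at (257,200), clear of the walls. Next the box.

```bash
python3 -m inch '[-1.28,5.77,0,0.026,-1.28,5.77,0,0.026,-1.28,5.77,0,0.026,-1.28,5.77,0,0.026,-1.28,5.77,0,0.026,-1.28,5.77,0,0.026,0,0,-3,0,0,0,0,0]' 82 40
python3 - <<'E'
from h import *
snap('wrist','w5')
E
```

```text
t: 8.02
tcp_pos: [0.4246, 0.2239, 0.1016]
tool_rot: [0.996, 0.091, -0.001, 0.0]
force: [-0.3, -0.6, 0.2]
finger_gap: 0.818
```

View pics/w5.png

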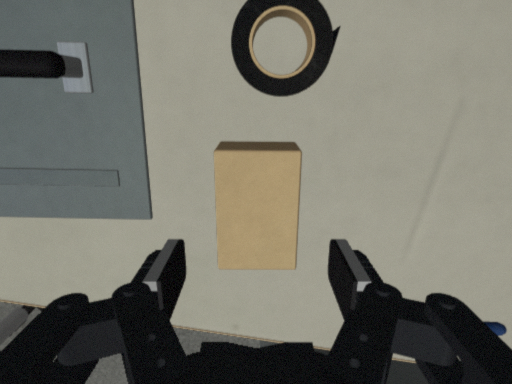

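```bash
python3 -m inch '[0,0,-4,0,0,0,-2.6,0,0,0,-1.1,0,0,0,0,0]'
python3 -m inch '[0,0,0,0,0,0,0,0,0,0,0,0]' 50 40
```

```text
t: 8.57
tcp_pos: [0.4263, 0.223, 0.0255]
tool_rot: [0.996, 0.09, -0.0, 0.0]
force: [0.0, 0.7, 0.1]
finger_gap: 0.821
t: 8.95
tcp_pos: [0.4266, 0.2237, 0.0265]
tool_rot: [0.996, 0.09, 0.001, -0.0]
force: [0.3, -1.4, 6.6]
finger_gap: 0.635
```

```bash
python3 -m inch '[0,0,3,0,0,0,5,0,0.5,-2.7,2,-0.016,0.99,-5.44,0,-0.031,0.99,-5.44,0,-0.031,0.99,-5.44,0,-0.031,0.99,-5.44,0,-0.031,0.49,-2.74,0,-0.016,0,0,-4,0,0,0,-2.7,0,0,0,-1.5,0,0,0,-0.5,0,0,0,0,0]'
python3 - <<'E'
from h import *
snap('wrist','w6')
E
```

```text
t: 10.58
tcp_pos: [0.4756, -0.0482, 0.0386]
tool_rot: [1.0, 0.013, 0.0, 0.0]
force: [0.3, 0.5, 0.1]
finger_gap: 0.64
```

View pics/w6.png

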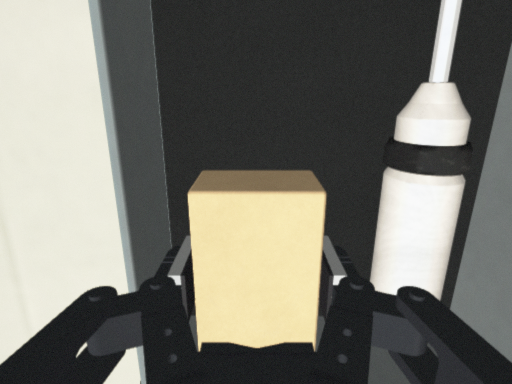

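```bash
python3 -m inch '[0,0,-0.15,0,0,0,-0.12,0,0,0,-0.05,0,0,0,0,0]'
python3 -m inch '[0,0,0,0,0,0,0,0,0,0,0,0]' 72
python3 -m inch '[0,0,1.5,0,0,0,3.5,0,0,0,5,0]'
python3 - <<'E'
from h import *
snap('wrist','w7')
E
```

```text
t: 11.12
tcp_pos: [0.4755, -0.0483, 0.0355]
tool_rot: [1.0, 0.012, 0.0, 0.0]
force: [-0.3, 0.6, 2.7]
finger_gap: 0.64
t: 11.5
tcp_pos: [0.4752, -0.0483, 0.035]
tool_rot: [1.0, 0.012, -0.0, -0.0]
force: [-0.4, -0.3, -0.6]
finger_gap: 0.721
t: 11.88
tcp_pos: [0.4745, -0.0481, 0.1361]
tool_rot: [1.0, 0.012, -0.001, -0.0]
force: [1.0, -0.5, 0.2]
finger_gap: 0.719
```

View pics/w7.png

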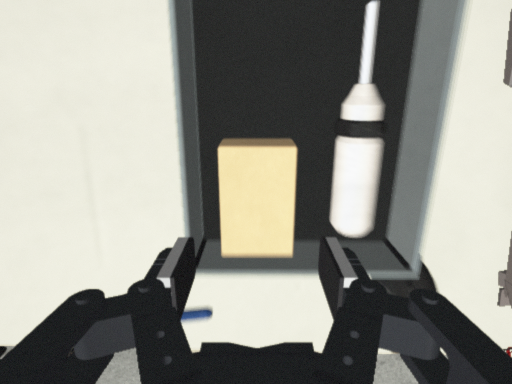

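```bash
python3 - <<'E'
from h import *
print(onz('w5',282,46,.02),onz('w5',232,45,.02),onz('w5',332,45,.02),onz('w5',281,96,.02))
X=cloud('w5')[0:110,220:350].reshape(-1,3);P=X[(X[:,2]>.017)&(X[:,2]<.024)]
# robust circle fit on convex hull
h=cv2.convexHull((P[:,:2]*1000).astype(np.float32))[:,0]
from scipy.optimize import least_squares
r=least_squares(lambda p:np.hypot(h[:,0]-p[0],h[:,1]-p[1])-31,[530,226],loss='soft_l1');print(r.x,np.abs(r.fun).max())
E
```

```text
[0.52916776 0.22693083 0.02      ] [0.52423501 0.25676504 0.02      ] [0.53518284 0.19733132 0.02      ] [0.50066192 0.22158488 0.02      ]
[530.5130377  227.40868617] 7.191672917195653
```

```bash
python3 -m inch '[1.11,5.5,0,-0.025,1.11,5.5,0,-0.025,1.11,5.5,0,-0.025,1.11,5.5,0,-0.025,1.11,5.5,0,-0.025,0,0,-4,0,0,0,-4,0,0,0,-1.5,0,0,0,0,0]' 87 40
python3 - <<'E'
from h import *
snap('wrist','w8')
E
```

```text
t: 13.05
tcp_pos: [0.5304, 0.2264, 0.0398]
tool_rot: [0.999, -0.05, -0.001, 0.0]
force: [-0.5, -0.0, 0.2]
finger_gap: 0.869
```

View pics/w8.png

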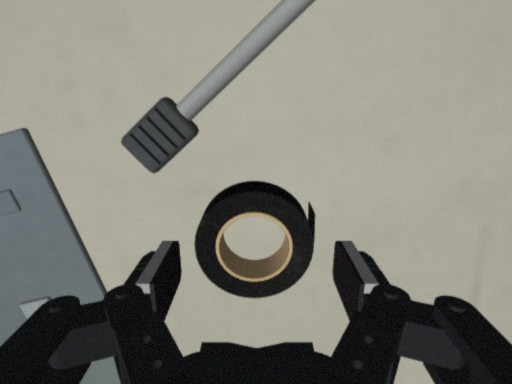

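```bash
python3 -m inch '[0,0,-1.2,0,0,0,-0.6,0,0,0,0,0]'
python3 -m inch '[0,0,0,0,0,0,0,0,0,0,0,0]' 55 40
```

```text
t: 13.48
tcp_pos: [0.5306, 0.2265, 0.0219]
tool_rot: [0.999, -0.05, -0.0, 0.0]
force: [-0.5, -0.9, -0.3]
finger_gap: 0.87
t: 13.85
tcp_pos: [0.5309, 0.2266, 0.0227]
tool_rot: [0.999, -0.05, 0.0, 0.0]
force: [-1.0, -1.4, 5.8]
finger_gap: 0.702
```

```bash
python3 -m inch '[0,0,3,0,0,0,5,0,0.42,-2.76,2,0.012,0.84,-5.52,0,0.025,0.84,-5.52,0,0.025,0.84,-5.52,0,0.025,0.84,-5.52,0,0.025,0.42,-2.76,0,0.012,0,0,-4,0,0,0,-2.7,0,0,0,-1.5,0,0,0,-0.5,0,0,0,0,0]'
python3 - <<'E'
from h import *
snap('wrist','w9')
E
```

```text
t: 15.48
tcp_pos: [0.5732, -0.0492, 0.0353]
tool_rot: [1.0, 0.012, 0.0, 0.0]
force: [-0.5, -0.1, -0.9]
finger_gap: 0.696
```

View pics/w9.png

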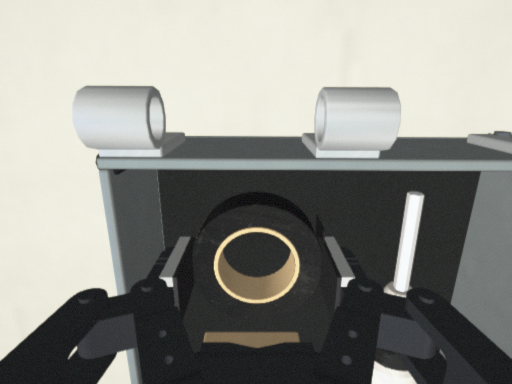

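```bash
python3 -m inch '[0,0,-0.15,0,0,0,-0.15,0,0,0,-0.05,0,0,0,0,0]'
python3 -m inch '[0,0,0,0,0,0,0,0,0,0,0,0]' 78
python3 -m inch '[0,0,1.5,0,0,0,4.5,0,0,0,6,0,-0.5,0,6,0,-1,0,4,0,0,0,0,0]'
python3 - <<'E'
from h import *
snap('wrist','w10')
E
```

```text
t: 16.02
tcp_pos: [0.5729, -0.0493, 0.0318]
tool_rot: [1.0, 0.012, 0.0, 0.0]
force: [-0.6, -0.3, 0.0]
finger_gap: 0.702
t: 16.4
tcp_pos: [0.5728, -0.0493, 0.0316]
tool_rot: [1.0, 0.012, 0.0, -0.0]
force: [-0.1, -0.3, -0.1]
finger_gap: 0.781
t: 17.15
tcp_pos: [0.5592, -0.0497, 0.2565]
tool_rot: [1.0, 0.012, 0.004, 0.001]
force: [-0.9, 0.5, -0.2]
finger_gap: 0.783
```

View pics/w10.png

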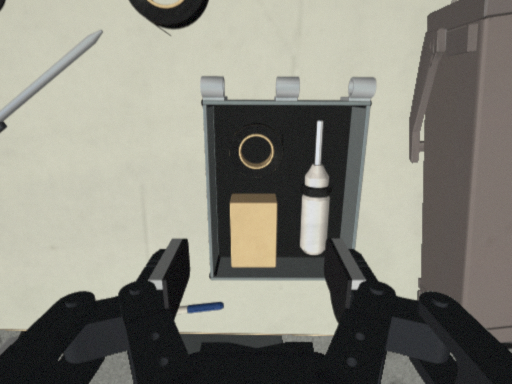

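All three lie flat, side by side, clear of the walls. Refine the case pose.

```bash
python3 - <<'E'
from h import *
crop('w10',195,385,65,290,2.6,'c10')
X=cloud('w10')
from scipy.spatial import cKDTree
def reg(u0,u1,v0,v1,z0,z1):
    P=X[v0:v1,u0:u1].reshape(-1,3);return P[(P[:,2]>z0)&(P[:,2]<z1)]
def rect(P):
    (c,s,a)=cv2.minAreaRect((P[:,:2]*1000).astype(np.float32));print(len(P),np.round(c,1),np.round(s,1),round(a,2),np.median(P[:,2]).round(4))
rect(reg(198,380,99,290,.053,.061))
for u in [(200,226),(274,302),(346,378)]:
    P=reg(*u,72,100,.06,.075);rect(P)
    print(P[:,2].max(),P[P[:,2]>.064].mean(0).round(4))
E
```

```text
2802 [526.2 -80.9] [210.8 173.3] 1.11 0.057
451 [641.7  -4.8] [18.7 21.9] 0.87 0.0661
0.0694649128113412 [ 0.6418 -0.005   0.0664]
455 [642.6 -78.8] [18.7 22.2] 1.26 0.0659
0.06897629424466717 [ 0.6432 -0.0787  0.0663]
460 [ 644.3 -152.7] [18.7 22.9] 1.34 0.0656
0.06929485415047831 [ 0.6443 -0.1523  0.0662]
```

View pics/c10.png

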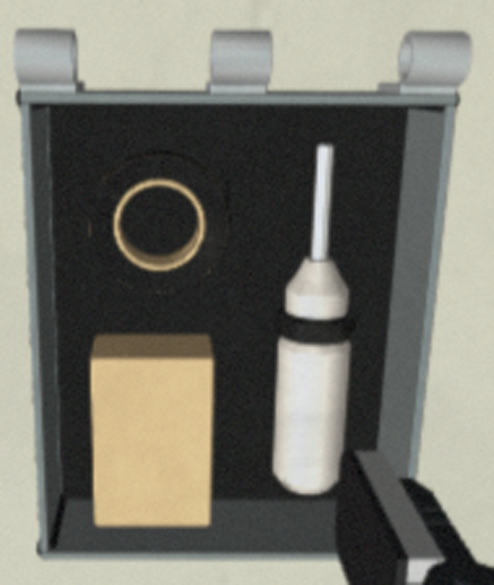

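```bash
python3 -m inch '[-0.73,4.4,0,0.171,-0.73,4.4,0,0.171,-0.73,4.4,0,0.171,-0.73,4.4,0,0.171,-0.73,4.4,0,0.171,-0.73,4.4,0,0.171,-0.73,4.4,0,0.171,-0.73,4.4,0,0.171,-0.73,4.4,0,0.171,-0.73,4.4,0,0.171,0,0,-2,0,0,0,0,0]' 50 80
python3 - <<'E'
from h import *
snap('wrist','w11')
E
```

```text
t: 18.7
tcp_pos: [0.4826, 0.3902, 0.2282]
tool_rot: [0.647, 0.763, -0.004, -0.001]
force: [0.9, -0.0, 0.3]
finger_gap: 0.502
```

View pics/w11.png

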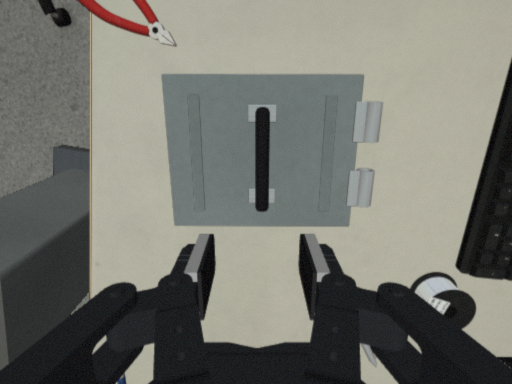

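```bash
python3 - <<'E'
from h import *
X=cloud('w11')
def reg(u0,u1,v0,v1,z0,z1):
    P=X[v0:v1,u0:u1].reshape(-1,3);return P[(P[:,2]>z0)&(P[:,2]<z1)]
def rect(P):
    (c,s,a)=cv2.minAreaRect((P[:,:2]*1000).astype(np.float32));print(len(P),np.round(c,1),np.round(s,1),round(a,2),np.median(P[:,2]).round(4))
rect(reg(240,285,95,225,.043,.055))
rect(reg(150,380,60,240,.011,.055)); rect(reg(150,350,60,240,.011,.016))
for v in [(95,148),(162,212)]:
    P=reg(345,390,*v,.014,.03);rect(P)
for p in [(163,75),(364,75),(349,225),(174,225)]: print(onz('w11',*p,.0145)[:2].round(4))
for p in [(262.5,108),(262,211)]: print(onz('w11',*p,.049)[:2].round(4))
E
```

```text
1429 [486.3 398.5] [ 13.7 106.1] 9.29 0.0484
30118 [497.  399.3] [229.8 170.4] 9.3 0.0145
24668 [486.  397.5] [207.6 170.4] 9.34 0.0143
1426 [586.4 453. ] [38.4 55.3] 14.15 0.0169
1015 [601.1 381.2] [31.6 59. ] 13.88 0.0171
[0.3729 0.4641]
[0.5754 0.4974]
[0.6023 0.3329]
[0.3979 0.2985]
[0.4781 0.4502]
[0.4953 0.347 ]
```

```bash
python3 -m inch '[0.2,0.4,-5,0,0.17,0.4,-5,0,0,0,-5,0,0,0,-2.5,0,0,0,-0.9,0,0,0,0,0]'
python3 - <<'E'
from h import *
snap('wrist','w12')
E
```

```text
t: 19.5
tcp_pos: [0.489, 0.3984, 0.0478]
tool_rot: [0.648, 0.762, 0.0, 0.0]
force: [-0.2, -0.2, 0.2]
finger_gap: 0.498
```

View pics/w12.png

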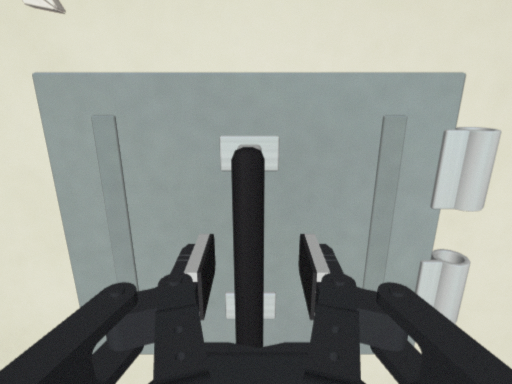

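```bash
python3 -m inch '[-0.25,0,-0.4,0,0,0,0,0]'
python3 -m inch '[0,0,0,0,0,0,0,0,0,0,0,0,0,0,0,0]' 5 90
```

```text
t: 19.8
tcp_pos: [0.486, 0.3988, 0.0444]
tool_rot: [0.647, 0.762, 0.0, 0.0]
force: [-0.2, -0.4, -0.1]
finger_gap: 0.506
t: 20.3
tcp_pos: [0.4864, 0.3989, 0.0442]
tool_rot: [0.647, 0.762, 0.001, 0.0]
force: [-0.3, -0.4, 5.5]
finger_gap: 0.143
```

```bash
python3 -m inch '[0,0,1.5,0,0,0,4,0,0,0,5,0,0.2,-2.4,3,0,0.4,-5,0,-0.018,0.42,-5,0,-0.018,0.42,-5,0,-0.018,0.42,-5,0,-0.018,0.42,-5,0,-0.018,0.42,-5,0,-0.018,0.42,-5,0,-0.018,0.42,-5,0,-0.018,0.42,-3.5,0,0,0.42,-2,0,0,0,0,0,0,0,0,0,0]'
python3 - <<'E'
from h import *
snap('wrist','w13');snap('scene','s13');snap('side','d13')
E
```

```text
t: 22.3
tcp_pos: [0.5291, -0.079, 0.1784]
tool_rot: [0.7, 0.714, -0.0, -0.001]
force: [-0.6, 0.4, -2.8]
finger_gap: 0.145
```

View pics/w13.png

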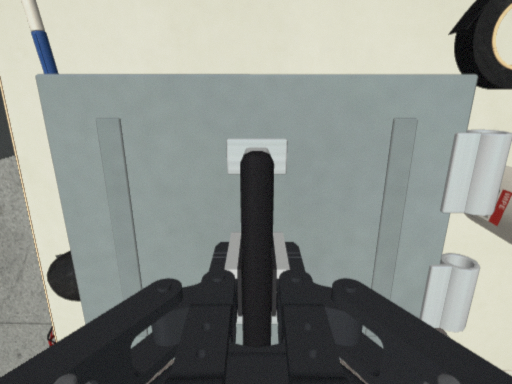

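View pics/s13.png

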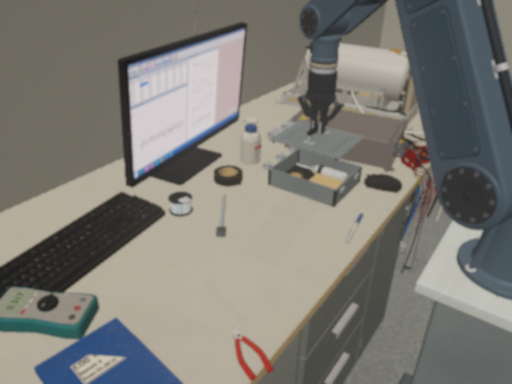

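```bash
python3 - <<'E'
from h import *
X=cloud('w13');zt=.1784-.0442
def reg(u0,u1,v0,v1,z0,z1):
    P=X[v0:v1,u0:u1].reshape(-1,3);return P[(P[:,2]>zt+z0)&(P[:,2]<zt+z1)]
def rect(P):
    (c,s,a)=cv2.minAreaRect((P[:,:2]*1000).astype(np.float32));print(len(P),np.round(c,1),np.round(s,1),round(a,2),(np.median(P[:,2])-zt).round(4))
S=reg(30,480,70,300,.010,.018);rect(S)
for v in [(126,222),(246,335)]: rect(reg(440,512,*v,.0165,.03))
for p in [(37,75),(476,75)]: print(onz('w13',*p,zt+.0145)[:2].round(4))
B=reg(235,280,145,240,.043,.055);rect(B)
E
```

```text
80886 [540.7 -57.3] [230.5 125.1] 1.12 0.0143
2862 [639.7 -40.8] [27.6 42.1] 0.93 0.0184
1564 [ 643.7 -114.6] [21.4 43.2] 1.09 0.0185
[0.4264 0.0025]
[0.6306 0.0064]
2822 [529.6 -45.5] [14.  39.5] 1.51 0.0484
```

```bash
python3 -m inch '[-0.2,-0.05,-2.5,0,-0.15,-0.05,-3,0,0,0,-1.3,0,0,0,-0.4,0,0,0,0,0]'
python3 - <<'E'
from h import *
snap('wrist','w14');snap('side','d14');snap('scene','s14')
crop('d14',190,350,130,230,4.5,'cd14')
crop('s14',230,390,110,220,4.5,'cs14')
E
```

```text
t: 23.08
tcp_pos: [0.5269, -0.0813, 0.107]
tool_rot: [0.7, 0.714, 0.0, 0.0]
force: [0.2, 0.2, -3.2]
finger_gap: 0.143
```

View pics/w14.png

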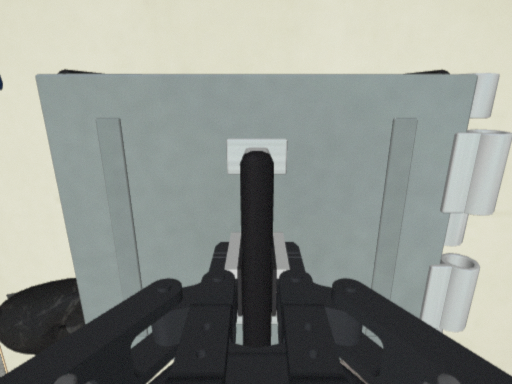

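View pics/cd14.png

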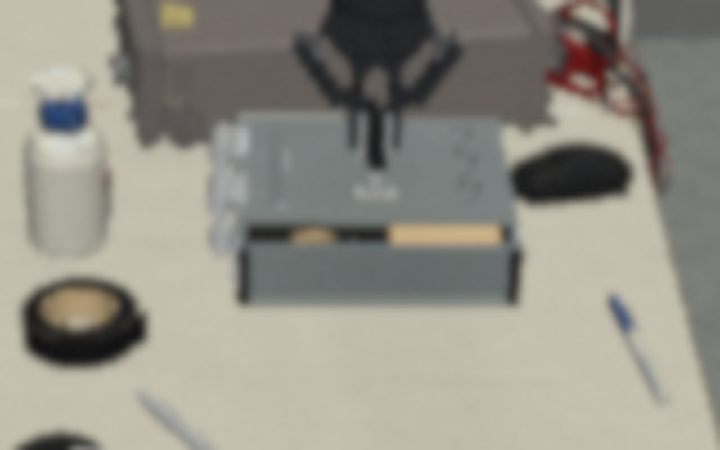

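View pics/cs14.png

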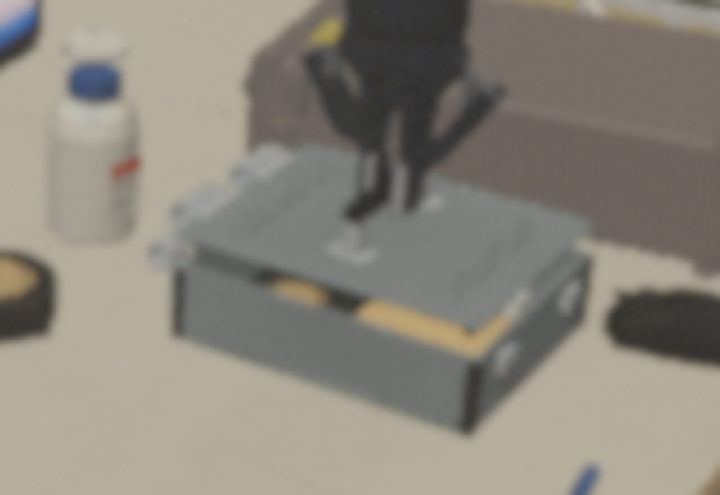

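```bash
python3 - <<'E'
from h import *
X=cloud('w14')
def reg(u0,u1,v0,v1,z0,z1):
    P=X[v0:v1,u0:u1].reshape(-1,3);return P[(P[:,2]>z0)&(P[:,2]<z1)]
def ex(n,P): print(n,len(P),'x max',np.percentile(P[:,0],99).round(4),'y',np.percentile(P[:,1],[1,99]).round(4),'z',np.percentile(P[:,2],99).round(4), 'xtop',P[P[:,2]>np.percentile(P[:,2],90)][:,0].mean().round(4))
ex('case out',reg(470,500,70,122,.055,.072))
ex('case mid',reg(440,470,214,250,.05,.072))
ex('lid1',reg(440,512,126,222,.0775,.09))
ex('lid2',reg(425,485,250,335,.0775,.09))
# case rim visible? black corners
for p in [(78,71),(428,71)]: print(X[p[1],p[0]].round(4))
E
python3 - <<'E'
from sys import path; path.insert(0,'.')
from h import *
crop('w14',400,512,50,350,2,'cw14')
E
```

```text
case out 948 x max 0.65 y [-0.0158  0.0057] z 0.0682 xtop 0.641
case mid 586 x max 0.6515 y [-0.0896 -0.0697] z 0.0682 xtop 0.6422
lid1 4585 x max 0.6508 y [-0.0636 -0.0223] z 0.0835 xtop 0.6434
lid2 2949 x max 0.6526 y [-0.1371 -0.0958] z 0.0833 xtop 0.645
[0.4246 0.0039 0.0416]
[0.626  0.0079 0.0384]
```

View pics/cw14.png

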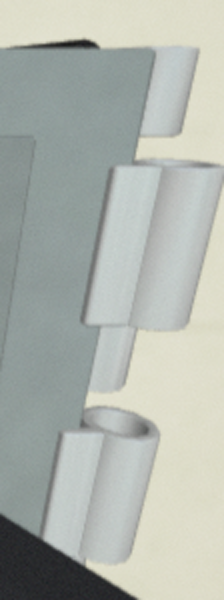

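Lid knuckles are centred in the gaps (~6 mm each side), x agrees within 0.5 mm. Lowering.

```bash
python3 -m inch '[0,0,-0.6,0,0,0,-0.5,0,0,0,-0.3,0,0,0,-0.15,0,0,0,0,0]'
```

```text
t: 23.85
tcp_pos: [0.526, -0.0813, 0.0913]
tool_rot: [0.7, 0.714, -0.0, -0.0]
force: [-1.2, 0.2, 1.0]
finger_gap: 0.142
```

Seated gently. A hair lower, then release to 45% and lift.

```bash
python3 -m inch '[0,0,-0.05,0,0,0,0,0]'
python3 -m inch '[0,0,0,0,0,0,0,0,0,0,0,0]' 40
python3 -m inch '[0,0,3,0,0,0,5,0,0,1,5,0,0,4,2,0,0,0,0,0]'
python3 - <<'E'
from h import *
snap('wrist','w15')
E
```

```text
t: 24.1
tcp_pos: [0.526, -0.0813, 0.0913]
tool_rot: [0.7, 0.714, -0.0, -0.0]
force: [-2.0, -0.1, 6.0]
finger_gap: 0.142
t: 24.48
tcp_pos: [0.5266, -0.0814, 0.0906]
tool_rot: [0.7, 0.714, 0.0, 0.0]
force: [-0.1, -0.0, 0.6]
finger_gap: 0.404
t: 25.1
tcp_pos: [0.5269, -0.0297, 0.2426]
tool_rot: [0.699, 0.715, 0.001, 0.002]
force: [0.5, -1.1, -0.8]
finger_gap: 0.398
```

View pics/w15.png

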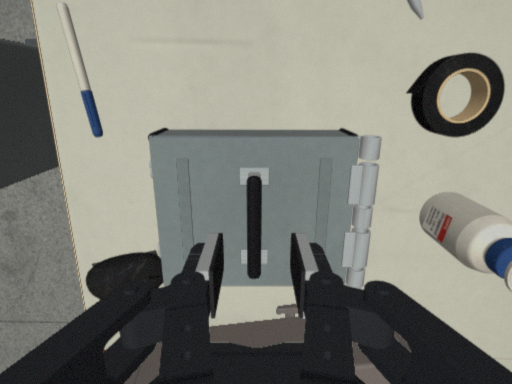

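```bash
python3 - <<'E'
from h import *
X=cloud('w15')
P=X[130:292,340:385].reshape(-1,3);P=P[(P[:,2]>.060)&(P[:,2]<.075)&(P[:,0]>.63)]
P=P[:,:]
for a,b in [(-.016,.007),(-.066,-.022),(-.09,-.07),(-.14,-.096),(-.17,-.145)]:
    Q=P[(P[:,1]>a)&(P[:,1]<b)]
    if len(Q)>20: print(len(Q),np.percentile(Q[:,0],[2,98]).round(4),np.percentile(Q[:,1],[2,98]).round(4),'ztop',np.percentile(Q[:,2],97).round(4),'top x',Q[Q[:,2]>np.percentile(Q[:,2],85)][:,0].mean().round(4))
S=X[150:280,190:230].reshape(-1,3);print('lid top z',np.nanmedian(S[:,2]))
A=cloud('w8')
M=(A[...,2]>.004)&(A[...,2]<.03)
T=A[95:175,118:202].reshape(-1,3);T=T[(T[:,2]>.007)&(T[:,2]<.02)]
(c,s,a)=cv2.minAreaRect((T[:,:2]*1000).astype(np.float32));print(c,s,a,np.median(T[:,2]))
crop('w8',110,330,0,180,3.5,'c8')
for p in [(100,32),(0,125)]: print(onz('w10',*p,.006)[:2])
E
```

```text
422 [0.6325 0.6501] [-0.0154  0.0054] ztop 0.0678 top x 0.6411
836 [0.6305 0.6513] [-0.0631 -0.0225] ztop 0.0678 top x 0.6427
319 [0.6306 0.6512] [-0.0896 -0.0703] ztop 0.0679 top x 0.6423
736 [0.6304 0.6528] [-0.1369 -0.0964] ztop 0.0677 top x 0.644
253 [0.6303 0.6525] [-0.1628 -0.1456] ztop 0.0676 top x 0.644
lid top z 0.0615887515082193
(595.0559692382812, 263.7115173339844) (23.936052322387695, 47.152374267578125) 35.987117767333984 0.01019930467212371
[0.69600906 0.12391937]
[0.59282518 0.25500789]
```

View pics/c8.png

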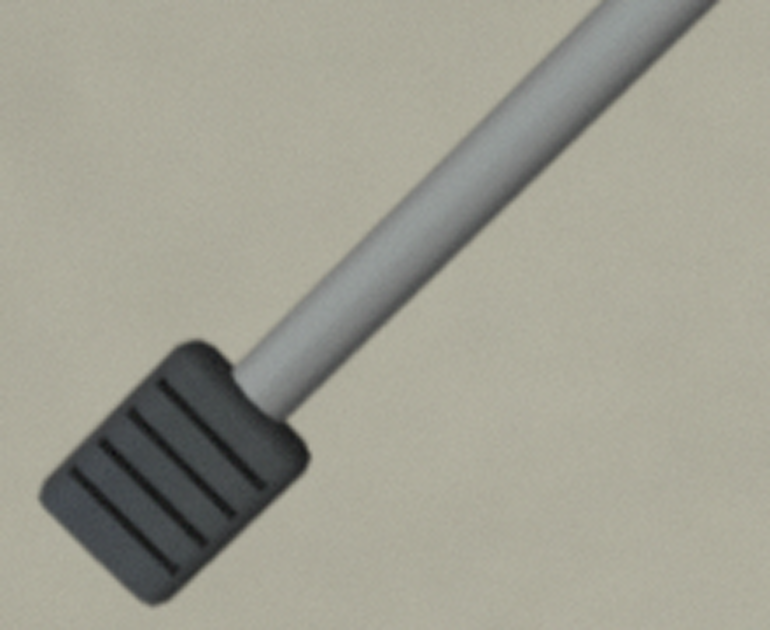

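```bash
python3 - <<'E'
from h import *
t=onz('w8',110+176/3.5,474/3.5,.01)[:2]; r=onz('w8',110+655/3.5,5/3.5,.007)[:2]
tip=onz('w10',101,31,.005)[:2]
print(t,r,tip,np.hypot(*(tip-t)))
for q in (r,tip):
    d=q-t; print('heading',np.arctan2(d[0],-d[1]))
E
```

```text
[0.59194602 0.2675765 ] [0.64386754 0.19655813] [0.69718864 0.12316032] 0.17869539811940585
heading 0.63129492911317
heading 0.6297588084701894
```

```bash
python3 -m inch '[1.08,4.95,-1,0.101,1.08,4.95,-1,0.101,1.08,4.95,-1,0.101,1.08,4.95,-1,0.101,1.08,4.95,-1,0.101,1.08,4.95,-1,0.101,0,0,-5,0,0,0,-4,0,0,0,0,0]' 50 100
python3 - <<'E'
from h import *
snap('wrist','w16')
E
```

```text
t: 26.28
tcp_pos: [0.588, 0.264, 0.0856]
tool_rot: [0.456, 0.89, -0.004, -0.004]
force: [0.3, -0.4, -0.9]
finger_gap: 0.5
```

View pics/w16.png

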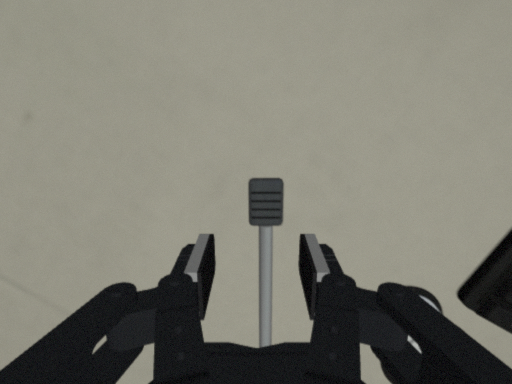

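```bash
python3 - <<'E'
from h import *
s=manip.sense();print(s['tcp_pos'],s['tool_rot'],2*np.arctan2(s['tool_rot'][1],s['tool_rot'][0]))
t=onz('w16',265.7,201.5,.01)[:2];r=onz('w16',265.3,335,.008)[:2];print(t,r,np.arctan2((r-t)[0],-(r-t)[1]))
T=cloud('w16')[180:222,250:282].reshape(-1,3);T=T[(T[:,2]>.007)&(T[:,2]<.02)]
print(cv2.minAreaRect((T[:,:2]*1000).astype(np.float32)),T.mean(0))
X=cloud('w16'); print('spool',np.nanmax(X[285:330,360:440,2]),X[300,425])
E
```

```text
[0.59003012 0.26448651 0.08824051] [ 0.45581177  0.89007242 -0.00179541 -0.00186841] 2.1950211760740888
[0.59076293 0.27072002] [0.65779442 0.17884124] 0.6302935026324933
((590.843017578125, 270.7986755371094), (21.761554718017578, 30.495452880859375), 35.5185546875) [0.59027274 0.27118651 0.01015441]
spool 0.136965773535062 [0.73523885 0.27747637 0.0093037 ]
```

```bash
python3 -m inch '[0.15,0.4,-3,0.005,0,0,-1.3,0,0,0,0,0,0,0,0,0]'
python3 - <<'E'
from h import *
snap('wrist','w17')
E
```

```text
t: 26.82
tcp_pos: [0.5935, 0.2697, 0.049]
tool_rot: [0.453, 0.891, 0.001, 0.001]
force: [1.0, -0.2, 0.3]
finger_gap: 0.501
```

View pics/w17.png

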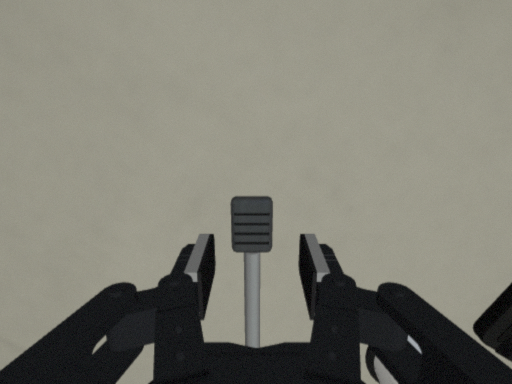

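```bash
python3 - <<'E'
from h import *
s=manip.sense();print(s['tcp_pos'],2*np.arctan2(s['tool_rot'][1],s['tool_rot'][0]))
t=onz('w17',252,224,.01)[:2];r=onz('w17',252.3,335,.008)[:2];print(t,r,np.arctan2((r-t)[0],-(r-t)[1]))
print(optics.camera_model('wrist')['tool_from_camera'])
E
```

```text
[0.5935142  0.26974324 0.04901866] 2.200633457165186
[0.59021103 0.27118103] [0.63712412 0.20642925] 0.6269847196144676
[[-4.38001981e-04  9.53656416e-01  3.00897405e-01  7.60293468e-02]
 [ 9.99999774e-01  5.71073187e-04 -3.54292612e-04  6.87629704e-04]
 [-5.09707862e-04  3.00897182e-01 -9.53656451e-01 -1.23905583e-01]
 [ 0.00000000e+00  0.00000000e+00  0.00000000e+00  1.00000000e+00]]
```

```bash
python3 -m inch '[-0.3,0.13,-1.7,0,0,0,-0.7,0,0,0,-0.3,0,0,0,0,0]'
python3 -m inch '[0,0,0,0,0,0,0,0,0,0,0,0,0,0,0,0]' 10 100
python3 - <<'E'
from h import *
snap('wrist','w18')
E
```

```text
t: 27.38
tcp_pos: [0.5894, 0.2709, 0.0201]
tool_rot: [0.453, 0.891, -0.0, -0.0]
force: [-1.0, 0.8, -0.5]
finger_gap: 0.494
t: 27.88
tcp_pos: [0.59, 0.2711, 0.0213]
tool_rot: [0.453, 0.891, 0.0, 0.0]
force: [-0.5, -0.6, 5.5]
finger_gap: 0.244
```

View pics/w18.png

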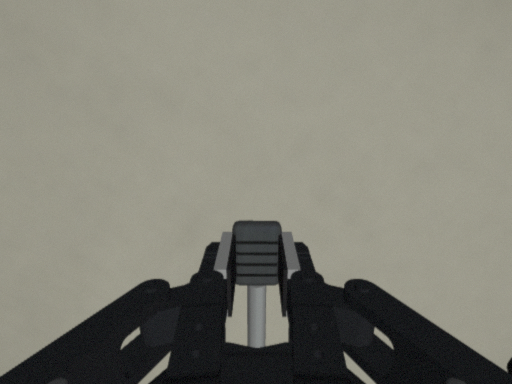

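```bash
python3 -m inch '[0,0,1.5,0,0,0,3,0,0,0,3.4,0,0.9,-1,0,-0.122,0.95,-1,0,-0.122,0.95,-1,0,-0.122,0.95,-1,0,-0.122,0.95,-1,0,-0.124,0,0,0,0,0,0,0,0]'
python3 - <<'E'
from h import *
s=manip.sense()
snap('wrist','w19');snap('scene','s19');snap('side','d19')
crop('d19',180,340,130,240,4.5,'cd19')
crop('s19',160,360,90,230,3.8,'cs19')
t=onz('w18',257,253,.01);Rm=R.from_quat([0.453,.891,0,0]).as_matrix();print(t,'tool',Rm.T@(t-np.array([.59,.2711,.0213])))
print(s['tcp_pos'],2*np.arctan2(s['tool_rot'][1],s['tool_rot'][0])-np.pi/2,s['finger_gap'])
E
```

```text
t: 29.18
tcp_pos: [0.6359, 0.2212, 0.0996]
tool_rot: [0.7, 0.714, -0.0, -0.0]
force: [-0.1, -0.0, -1.7]
finger_gap: 0.239
[0.59071777 0.27178814 0.01      ] tool [0.00013309 0.0009854  0.0113    ]
[0.63594365 0.22124532 0.09958037] 0.019748877305023393 0.23851821753361027
```

View pics/w19.png

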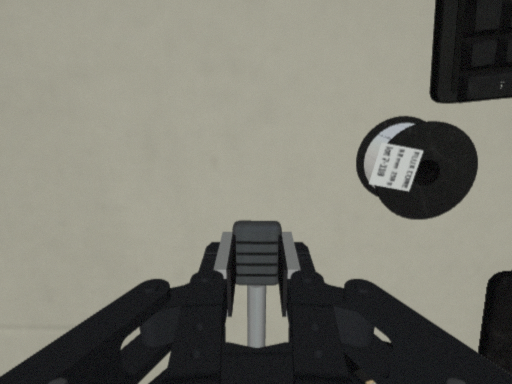

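View pics/cd19.png

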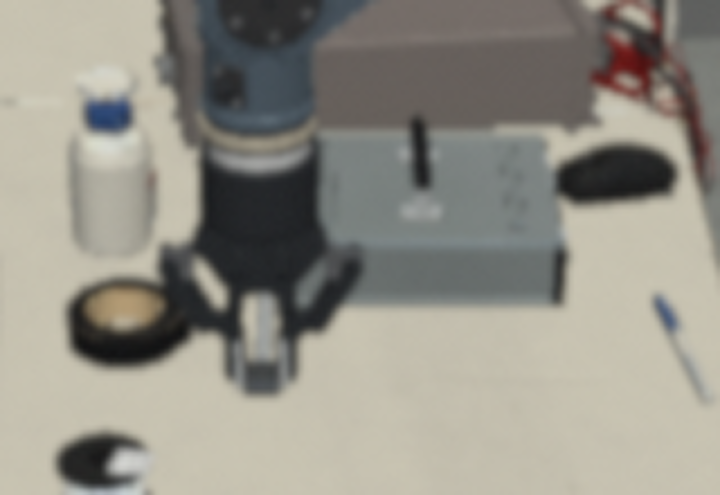

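View pics/cs19.png

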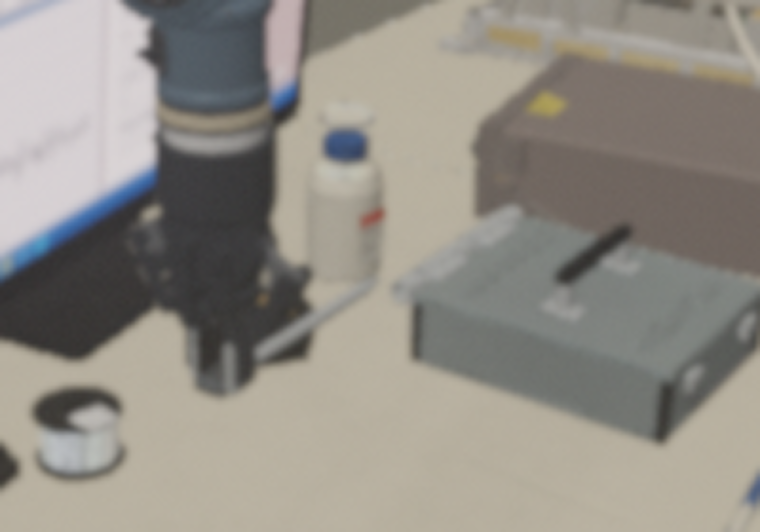

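```bash
python3 - <<'E'
from h import *
X=cloud('s19')
# rod points
Q=X[155:195,215:265].reshape(-1,3)
Q=Q[(abs(Q[:,0]-.64)<.015)&(Q[:,1]>.025)&(Q[:,1]<.19)&(Q[:,2]>.06)&(Q[:,2]<.11)]
print(len(Q))
def bins(Q,ys):
    for a,b in zip(ys[:-1],ys[1:]):
        q=Q[(Q[:,1]>=a)&(Q[:,1]<b)]
        if len(q)>4: print(round((a+b)/2,3),len(q),np.median(q,0).round(4),np.percentile(q[:,2],90).round(4))
bins(Q,np.linspace(.025,.19,9))
K=X[130:185,255:310].reshape(-1,3);K=K[(abs(K[:,0]-.645)<.02)&(K[:,2]>.057)&(K[:,2]<.075)]
print('kn');bins(K,np.linspace(-.17,.01,10))
Y=cloud('d19')
Q=Y.reshape(-1,3);Q=Q[(abs(Q[:,0]-.64)<.02)&(Q[:,1]>.02)&(Q[:,1]<.25)&(Q[:,2]>.06)&(Q[:,2]<.11)];print('side');bins(Q,np.linspace(.02,.25,12))
im,d,W,Km=load('s19');
cv2.imwrite('pics/cs19b.png',cv2.resize(im[135:200,215:310,::-1],None,fx=8,fy=8,interpolation=cv2.INTER_CUBIC))
E
```

```text
138
0.056 15 [0.6341 0.0567 0.0846] 0.0867
0.077 20 [0.6327 0.0771 0.0845] 0.0873
0.097 19 [0.6335 0.0971 0.0855] 0.0865
0.118 21 [0.6335 0.1177 0.0851] 0.0875
0.138 19 [0.6326 0.1397 0.0862] 0.0876
0.159 22 [0.6321 0.1601 0.0858] 0.0876
0.18 20 [0.6317 0.1785 0.085 ] 0.088
kn
-0.16 18 [ 0.6344 -0.1568  0.0632] 0.0652
-0.14 22 [ 0.6377 -0.1389  0.0644] 0.0659
-0.12 20 [ 0.6348 -0.1194  0.0636] 0.0671
-0.1 26 [ 0.6344 -0.101   0.0646] 0.0666
-0.08 27 [ 0.6348 -0.0782  0.0641] 0.0666
-0.06 22 [ 0.6355 -0.0572  0.0642] 0.0663
-0.04 23 [ 0.634  -0.0377  0.0646] 0.0668
-0.02 25 [ 0.6321 -0.0224  0.0639] 0.0665
0.0 31 [ 0.6348 -0.0013  0.0638] 0.0669
side
0.135 12 [0.6372 0.1358 0.0873] 0.0888
0.156 12 [0.6366 0.1548 0.0873] 0.0888
0.177 11 [0.6355 0.1773 0.087 ] 0.0901
0.198 10 [0.6351 0.1959 0.0882] 0.0889
0.219 33 [0.6368 0.2226 0.0888] 0.1004
0.24 70 [0.6422 0.2344 0.0899] 0.1035
```

View pics/cs19b.png

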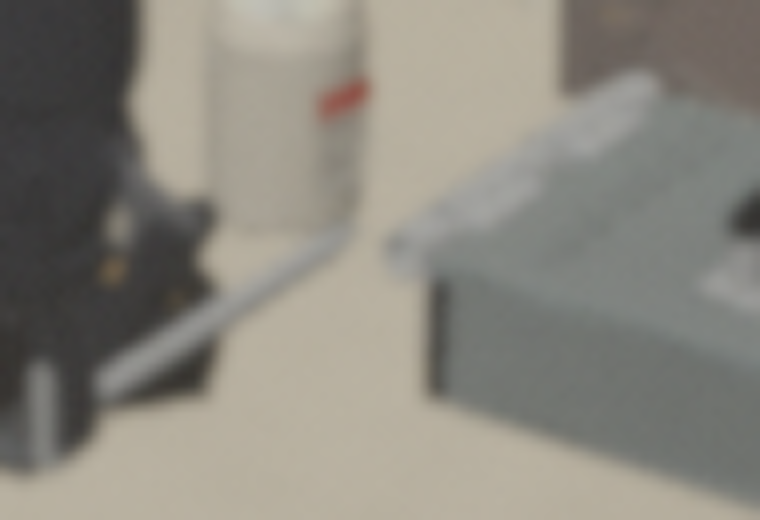

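```bash
python3 -m inch '[0.1,-1,-1.5,0,0,-1,-1,0,0,0,0,0,0,0,0,0]'
python3 - <<'E'
from h import *
s=manip.sense();print(s['tcp_pos'])
snap('scene','s20');snap('side','d20');snap('wrist','w20')
im=load('s20')[0];cv2.imwrite('pics/cs20.png',cv2.resize(im[135:205,220:310,::-1],None,fx=8,fy=8,interpolation=cv2.INTER_CUBIC))
X=cloud('s20')
def bins(Q,ys):
    for a,b in zip(ys[:-1],ys[1:]):
        q=Q[(Q[:,1]>=a)&(Q[:,1]<b)]
        if len(q)>4: print(round((a+b)/2,3),len(q),np.median(q,0).round(4),np.percentile(q[:,2],90).round(4))
Q=X.reshape(-1,3);Q=Q[(abs(Q[:,0]-.64)<.015)&(Q[:,1]>-.17)&(Q[:,1]<.17)&(Q[:,2]>.045)&(Q[:,2]<.09)];bins(Q,np.linspace(-.17,.17,18))
E
```

```text
t: 29.82
tcp_pos: [0.6377, 0.2007, 0.0744]
tool_rot: [0.701, 0.713, -0.0, -0.0]
force: [0.8, -0.5, -1.7]
finger_gap: 0.241
[0.63774917 0.20068879 0.07435491]
-0.16 16 [ 0.6365 -0.156   0.0628] 0.0674
-0.14 20 [ 0.6375 -0.1415  0.0642] 0.0667
-0.12 27 [ 0.6371 -0.1178  0.0639] 0.0673
-0.1 25 [ 0.635  -0.1009  0.0636] 0.0664
-0.08 28 [ 0.6354 -0.0794  0.0636] 0.0667
-0.06 19 [ 0.6342 -0.0581  0.0635] 0.0668
-0.04 26 [ 0.6364 -0.0394  0.064 ] 0.0668
-0.02 28 [ 0.6343 -0.0223  0.0643] 0.0665
-0.0 55 [0.6369 0.0019 0.0566] 0.0659
0.02 5 [0.635  0.0277 0.0607] 0.0615
0.04 14 [0.6351 0.0394 0.0606] 0.0618
0.06 20 [0.6344 0.0608 0.0602] 0.0633
0.08 17 [0.6344 0.0804 0.0602] 0.062
0.1 19 [0.6345 0.0982 0.0603] 0.0628
0.12 19 [0.6343 0.1192 0.0608] 0.0621
0.14 20 [0.6341 0.1394 0.061 ] 0.063
0.16 14 [0.633  0.1573 0.0607] 0.0622
```

View pics/cs20.png

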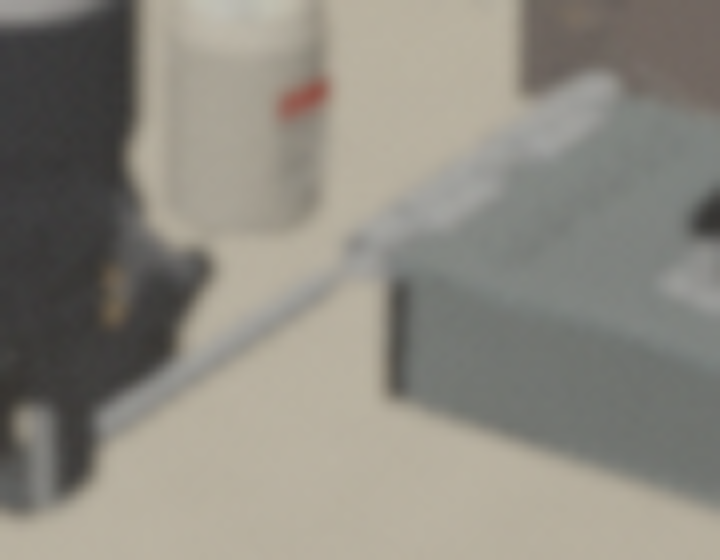

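Pin and hinge line look collinear. Start the insertion in small steps.

```bash
python3 -m inch '[0.01,-0.8,0,0,0.015,-0.8,0,0,0.015,-0.8,0,0,0.015,-0.8,0,0,0.015,-0.8,0,0,0,0,0,0]'
```

```text
t: 30.72
tcp_pos: [0.6384, 0.1601, 0.0746]
tool_rot: [0.701, 0.713, -0.0, -0.0]
force: [-0.3, -0.7, -1.3]
finger_gap: 0.242
```

```bash
python3 -m inch '[0.015,-0.8,0,0,0.015,-0.8,0,0,0.015,-0.8,0,0]'
```

```text
t: 31.1
tcp_pos: [0.6388, 0.1364, 0.0746]
tool_rot: [0.701, 0.713, -0.0, 0.0]
force: [0.0, -0.2, -1.2]
finger_gap: 0.244
```

```bash
python3 -m inch '[0.015,-0.8,0,0,0.015,-0.8,0,0,0.015,-0.8,0,0,0.015,-0.8,0,0,0,0,0,0]'
python3 - <<'E'
from h import *
snap('scene','s21')
im=load('s21')[0];cv2.imwrite('pics/cs21.png',cv2.resize(im[135:205,220:310,::-1],None,fx=8,fy=8,interpolation=cv2.INTER_CUBIC))
E
```

```text
t: 31.72
tcp_pos: [0.6394, 0.1042, 0.0746]
tool_rot: [0.701, 0.713, -0.0, 0.0]
force: [-0.6, 1.1, -1.8]
finger_gap: 0.244
```

View pics/cs21.png

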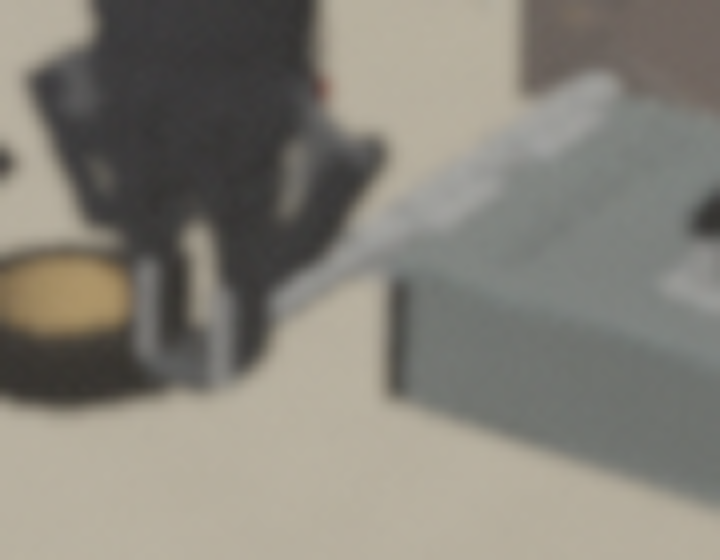

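```bash
python3 -m inch '[0.015,-0.8,0,0,0.015,-0.8,0,0,0.015,-0.8,0,0,0.015,-0.8,0,0]'
```

```text
t: 32.28
tcp_pos: [0.64, 0.0723, 0.0746]
tool_rot: [0.701, 0.713, -0.0, 0.0]
force: [0.2, 0.5, -0.6]
finger_gap: 0.241
```

```bash
python3 -m inch '[0.015,-0.8,0,0,0.015,-0.8,0,0,0.015,-0.8,0,0,0.015,-0.8,0,0,0,0,0,0]'
```

```text
t: 32.9
tcp_pos: [0.6407, 0.0402, 0.0746]
tool_rot: [0.701, 0.713, 0.0, 0.0]
force: [0.2, -0.2, -1.0]
finger_gap: 0.244
```

```bash
python3 -m inch '[0.01,-0.6,0,0,0.01,-0.5,0,0,0,-0.3,0,0,0,0,0,0]'
```

```text
t: 33.4
tcp_pos: [0.6408, 0.0267, 0.0746]
tool_rot: [0.701, 0.713, 0.0, 0.0]
force: [0.3, -0.2, -1.6]
finger_gap: 0.24
```

```bash
python3 -m inch '[0,-0.15,0,0,0,0,0,0]'
```

```text
t: 33.65
tcp_pos: [0.6408, 0.0255, 0.0746]
tool_rot: [0.701, 0.713, -0.0, -0.0]
force: [-0.6, -0.4, -2.2]
finger_gap: 0.241
```

```bash
python3 -m inch '[0,-0.1,0,0,0,0,0,0]'
python3 - <<'E'
from h import *
snap('wrist','w22')
E
```

```text
t: 33.9
tcp_pos: [0.6407, 0.0247, 0.0746]
tool_rot: [0.701, 0.713, 0.0, -0.0]
force: [0.1, 0.9, -0.7]
finger_gap: 0.24
```

View pics/w22.png

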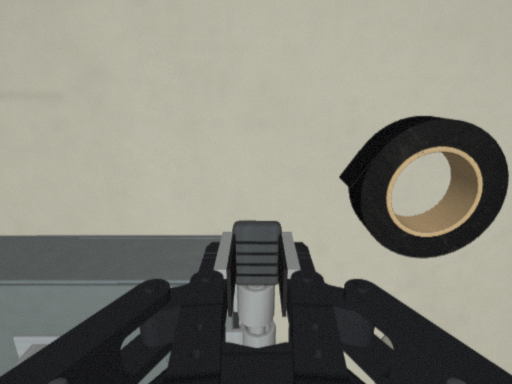

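```bash
python3 -m inch '[0,-0.1,0,0,0,0,0,0]'
```

```text
t: 34.2
tcp_pos: [0.6407, 0.0245, 0.0746]
tool_rot: [0.701, 0.713, 0.001, -0.001]
force: [0.8, 4.3, -1.2]
finger_gap: 0.239
```

```bash
python3 -m inch '[0,-0.1,0,0,0,0,0,0]'
```

```text
t: 34.45
tcp_pos: [0.6407, 0.0244, 0.0747]
tool_rot: [0.701, 0.713, 0.001, -0.001]
force: [1.6, 7.4, -0.9]
finger_gap: 0.242
```

```bash
python3 -m inch '[0,-0.1,0,0,0,0,0,0]'
```

```text
t: 34.7
tcp_pos: [0.6407, 0.0243, 0.0747]
tool_rot: [0.701, 0.713, 0.002, -0.001]
force: [0.8, 9.9, -0.3]
finger_gap: 0.238
```

Tab hits a firm stop with force building to 10 N and no further motion. Relieve, release, and retreat.

```bash
python3 -m inch '[0,0.22,0,0,0,0,0,0]'
python3 -m inch '[0,0,0,0,0,0,0,0,0,0,0,0]' 45
python3 -m inch '[0,0,2,0,0,0.5,4,0,-0.5,2,5,0,-2,4,4,0,-1,3,0,0,0,0,0,0]'
python3 - <<'E'
from h import *
snap('wrist','w23');snap('scene','s23');snap('side','d23')
im=load('s23')[0];cv2.imwrite('pics/cs23.png',cv2.resize(im[120:220,230:370,::-1],None,fx=5,fy=5,interpolation=cv2.INTER_CUBIC))
E
```

```text
t: 34.95
tcp_pos: [0.6407, 0.0245, 0.0746]
tool_rot: [0.701, 0.713, 0.0, -0.0]
force: [-0.2, 4.8, 0.0]
finger_gap: 0.242
t: 35.33
tcp_pos: [0.641, 0.0229, 0.0748]
tool_rot: [0.701, 0.713, -0.0, 0.0]
force: [0.2, -0.4, 0.8]
finger_gap: 0.45
t: 36.08
tcp_pos: [0.6051, 0.1206, 0.227]
tool_rot: [0.7, 0.715, 0.001, 0.001]
force: [0.5, 0.1, -0.0]
finger_gap: 0.453
```

View pics/w23.png

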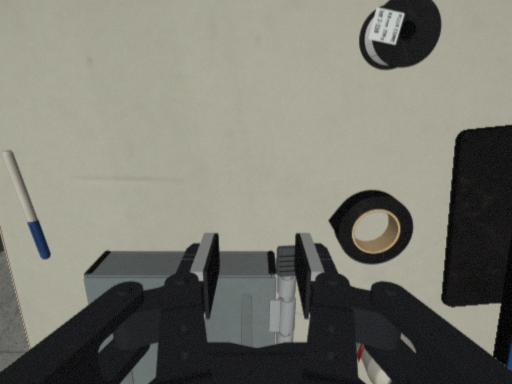

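View pics/cs23.png

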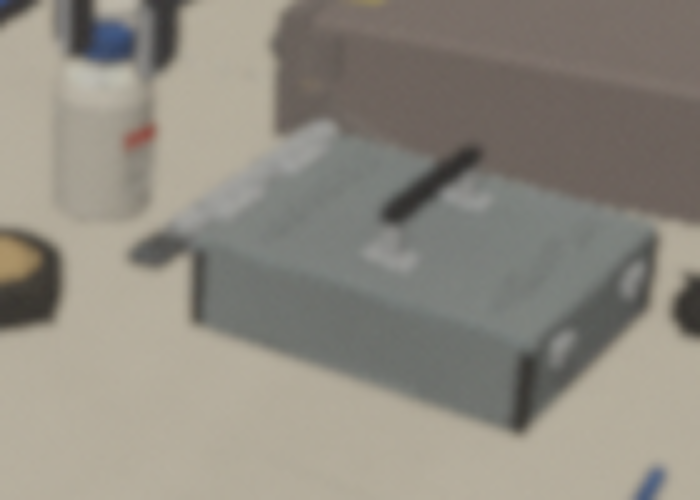

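```bash
python3 -m inch '[-1,-5,0.5,0,-1,-5,0.5,0,-1,-4,0.5,0,-1,0,0,0,0,0,0,0,0,0,0,0]'
python3 - <<'E'
from h import *
s=manip.sense();print(s['tcp_pos']);snap('wrist','w24')
crop('w24',280,450,60,300,2.5,'c24')
X=cloud('w24')
P=X.reshape(-1,3)
L=P[(abs(P[:,0]-.53)<.09)&(abs(P[:,1]+.08)<.07)&(P[:,2]>.05)&(P[:,2]<.066)];print('lid z',np.percentile(L[:,2],[5,50,95]))
E
```

```text
t: 36.98
tcp_pos: [0.5659, -0.0207, 0.2394]
tool_rot: [0.7, 0.714, 0.0, -0.0]
force: [0.3, -1.1, 0.2]
finger_gap: 0.449
[ 0.56594026 -0.02066386  0.2393834 ]
lid z [0.06016138 0.06138753 0.0632069 ]
```

View pics/w24.png

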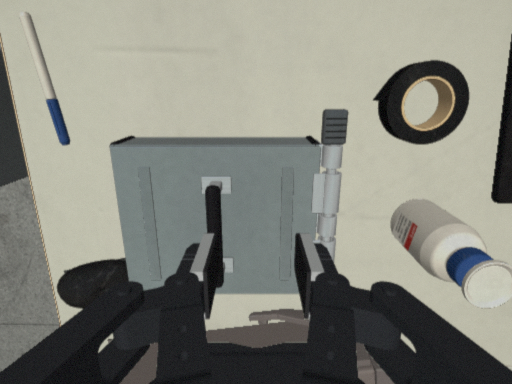

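View pics/c24.png

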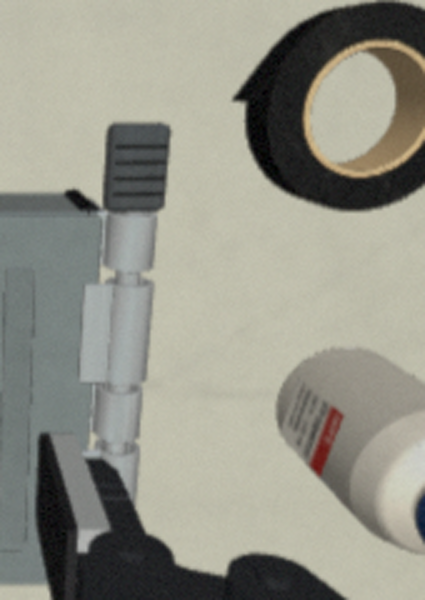

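```bash
python3 - <<'E'
from h import *
z=.062
a=onz('w24',280+138/2.5,60+124/2.5,z);b=onz('w24',280+136/2.5,60+211/2.5,z);k=[onz('w24',280+x/2.5,60+y/2.5,.067)[1] for x,y in((131,212),(128,270),(118,387),(117,440))]
print(a,b,np.round(k,4)); print('tab mid - hinge mid', (a[1]+b[1])/2-(k[2]+k[3])/2)
X=cloud('w24');T=X[108:146,324:348].reshape(-1,3);T=T[(T[:,2]>.04)&(T[:,2]<.075)];o=np.argsort(T[:,1]);print(T[o[:60]].mean(0),T[o[-60:]].mean(0))
job.sign_off()
E
```

```text
[0.64002087 0.0399831  0.062     ] [0.64234527 0.00712093 0.062     ] [ 0.0075 -0.0153 -0.0647 -0.0887]
tab mid - hinge mid 0.10026171545803719
[0.642257   0.00700791 0.05878274] [0.64189088 0.03941542 0.05765159]
the job is handed in; nothing more can be done
```

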